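# Start the banding turntable from its switch boxes

## Robot

A 6-joint arm with a two-finger parallel gripper is mounted at the origin on the work surface. World frame = base frame: x ahead of the robot, y to its left, z up, the work surface at z = 0. Lengths are in m, angles in rad, forces in N, time in s.
With the tool pointing down it reaches from about 0.225 to 0.875 m from the base axis. Payload 3.4 kg.
Tool frame: the origin (TCP) lies at the very end of the fingers, on their centre line; the grasp point (between the pads) lies 19 mm behind it (manip.pinch_z is the distance from the TCP to the grasp point, in m); z points along the fingers, y is the line along which they close (so a half turn about z gives the same grasp; the last joint's range is limited). The gripper opens to 85 mm and grips with 20 to 120 N. Pads are 22 mm wide; open, the fingers measure 114 mm over their backs; the gripper's body (76 mm by 85 mm) begins 54 mm behind the grasp point. The pads swing forward as they close: fully open they stand 13 mm farther back than shut.
Start: joints at [1.133, 0.276, 1.505, -0, 1.361, -0.121], TCP at [0.179, 0.546, 0.231] pointing down, gripper open.
Joint ranges: [-2.89, 2.89], [-0.75, 2.08], [0.22, 2.7], [-1.18, 4.32], [0.11, 2.71], [-2.7, 2.7]. Speed limits (rad/s): [2.57, 2.57, 3.14, 3.14, 3.14, 3.14].

## Interface

Orientations are given as a unit quaternion [w, x, y, z].
In Python, from rig import manip gives the robot as it stands. The module is installed in compiled form; this text tells all that it offers.
- The arm moves only by the shell command python3 -m jog 'ROWS' [FORCE]. ROWS is JSON, a list of rows, each an object of numbers: "dx", "dy", "dz": the shift along the tool's x, y, z each as a share of 25 cm, from -1 to 1; "ax", "ay", "az": the turn, a rotation vector about the tool's x, y, z each as a share of 90 degrees, from -1 to 1; "grip": the opening, from -1 (shut) to 1 (fully open), so that 0 is half open. A call has 1 to 5 rows; each row is the pose to reach, as a shift and turn from the pose commanded when the call began, along the tool's axes at that moment; what a row does not reach only later rows make up. A row lasts 1/12 s, in which the tool goes at most 41.7 mm and 7.16 degrees, less where a joint would pass 70% of its speed; a pose out of reach is approached as far as the arm can. A call with a number of a shift or a turn outside -1 to 1 is refused whole. A call with a gripper value outside its range is refused whole. The fingers move at their own pace and stop on an object; FORCE is the grip in N (left out, the last holds). Time passes only in rows, so rows that repeat a pose let the fingers close. It gives the time, the measured TCP pose, the force, the opening and the grip force at its end, in the units of the state.
- manip.get_state(): the state, without advancing time (a new reading comes with each control period).
- manip.get_image(name): name is "scene" or "top" or "wrist"; returns a dict with "img" (400x640x3 uint8, red, green, blue), "mtx" (3x3 intrinsics, pixels), "world_to_cam" (4x4, takes a point from world to camera coordinates); the wrist camera has in their place "T_tool_cam" (4x4, takes a point from camera to tool coordinates, whose origin is the TCP and whose axes are the flange's). Camera axes: x right, y down, z forward; pixel columns grow to the right and rows downward; lengths in m; the calibration is good to about 2 mm. A picture is of the moment at which its call begins: read the wrist's pose just before it. There is no depth.
- manip.sign_off(): hands the job in; it is judged then, once.
The state is a dict: "clock": time; "qpos": joint angles; "qd": joint speeds; "effort": joint torques, N m; "position": TCP position; "ee_rot": TCP orientation; "contact_force": force on the tool from outside, world axes, zero at the start; "moment": the same for the moment, N m; "width": finger opening in m; "gripper_force": force on a finger pad.
Only numpy, scipy, OpenCV 4.12 (cv2) and the standard library are available. Lean on these libraries where they do the work, as an engineer would, in place of code of your own. Each camera call takes 0.05 s, during which the arm holds its last target. There are 200 camera calls.

## Task

Start up the banding turntable: first switch on the extractor by pressing the raised end of the wide rocker paddle right down, then push the square key fully in so that it stays in, and last press the wide mushroom button fully down and keep it pressed, finishing while still holding it down. Press only with the fingers, in that order; leave the small round button alone, and do not pick up or shift the pots and tools standing around.

Things in the scene. Friction and masses are not known exactly. Their poses are not given: they have to be found in the camera images.
- rocker_box: Extractor-fan switch: grey switch box screwed to the shelf, 100 (its x) x 80 (its y) x 40 mm high; origin: centre of its underside, on the shelf; z up; a short black cable gland sticks out of the middle of its +x side. It carries the wide rocker paddle, the only tilting control
- rocker (a joint): tilt of the white rocker paddle (plate 80 mm along the box's x, 44 mm wide, 10 mm thick) about the box's y axis through a pivot at the box's centre, 50 mm above the shelf; its face is 11 mm above the pivot when level. -0.2 rad: off, the end toward the box's +x stands raised (start, within 0.03); +0.2: on, that end is fully down. Friction only, it stays where it is left; about 2.5 N at the press point moves it
- rocker_press (a point): point on the paddle's face near its raised end, 30 mm from the pivot toward the box's +x; it moves with the paddle, about 67 mm above the shelf when off, 55 mm when on
- key_box: Drive-enable switch: grey switch box screwed to the shelf, 100 (its x) x 80 (its y) x 40 mm high; origin: centre of its underside, on the shelf; z up; a short black cable gland sticks out of the middle of its +x side. It carries the square key
- key (a joint): travel of the square white key (32 x 32 mm), straight down: 0 up, 0.008 m fully in. It latches by friction and stays in once pushed; about 3 N moves it. A 10 mm high square frame of 48 mm surrounds it, 16 mm below its raised top
- key_top (a point): centre of the square key's top face, 65 mm above the shelf when up, 57 mm when in; moves with it
- jog_box: Hold-to-run switch of the turntable: grey switch box screwed to the shelf, 100 (its x) x 80 (its y) x 40 mm high; origin: centre of its underside, on the shelf; z up; a short black cable gland sticks out of the middle of its +x side. It carries the wide round mushroom-headed button
- jog (a joint): travel of the white mushroom button (head 42 mm across), straight down: 0 up, 0.008 m fully down. It springs back when released: 2 N to start, 6 N fully down
- jog_top (a point): centre of the mushroom head's top, 72 mm above the shelf when up, 64 mm fully down; moves with it
- small_box: Lamp switch, to be left alone: grey switch box screwed to the shelf, 100 (its x) x 80 (its y) x 40 mm high; origin: centre of its underside, on the shelf; z up; a short black cable gland sticks out of the middle of its +x side. It carries a small round button
- small (a joint): travel of the small round white button (18 mm across, its top 58 mm above the shelf): 0 up, 0.005 m down. Not to be pressed
- cup: shino-glazed handleless cup, loose, 75 mm across, 85 mm high; origin: centre of its underside
- plate_a: pink dessert plate, loose on the shelf, 150 mm across, 20 mm high; origin: centre of its underside
- plate_b: a second such plate, loose on the shelf; same size and origin
- spur: grey three-armed ceramic spur, loose, about 65 mm across, 22 mm high; origin: centre of its underside
- brush: glaze brush with a rubber-tipped handle, loose, 180 mm long along its x, 12 mm high; origin: near its middle, on the shelf
- glaze_jar: closed glaze jar, loose, 76 mm across, 100 mm high; origin: centre of its underside
Mind the look-alikes: they are no part of the job. What is shaped like the key_box but blue is not meant.

How it is judged:
By the outcome, as a careful person would: the job done as asked, in the order asked, and still so for the second after the job is handed in, while the arm keeps its last pose, push and grip.
It also fails if it takes over 48 s, if anything falls off the work surface, if the arm or the gripper's body presses on something with over 40 N, if the wrist force passes 120 N, or if a joint passes its speed limit or range.

## Working session

There is one attempt and no reset: what is moved stays moved. The work goes in short steps, Python scripts to look and compute and a shell command to move; the robot and the scene stay as the last step left them, time stands still between calls to the robot, and variables do not carry over. Pictures are saved under pics/ and viewed, at most 10 in all, crops included, and the job is handed in when it is done.

```bash
mkdir -p pics; python3 - <<'E'
from rig import manip
import cv2,pickle
d={}
for n in("scene","top"):
    r=manip.get_image(n);d[n]=r
    cv2.imwrite(f"pics/{n}0.png",r["img"][...,::-1]);print(n,r["mtx"],r["world_to_cam"])
pickle.dump(d,open("d.pkl","wb"));print(manip.get_state())
E
```

```text
scene [[412.82963125   0.         319.45105367]
 [  0.         412.82963125 192.86115658]
 [  0.           0.           1.        ]] [[-0.69141036  0.72239803  0.00963341  0.33202328]
 [ 0.4619085   0.45226886 -0.76295047 -0.17767162]
 [-0.55551081 -0.52306211 -0.64638516  1.69358048]
 [ 0.          0.          0.          1.        ]]
top [[437.30082601   0.         319.7651547 ]
 [  0.         437.30082601 196.71149423]
 [  0.           0.           1.        ]] [[ 0.1401888  -0.99012008  0.00305453 -0.04415988]
 [-0.96831777 -0.13774446 -0.20829586  0.46278211]
 [ 0.20665866  0.026243   -0.97806109  1.15436259]
 [ 0.          0.          0.          1.        ]]
{'clock': 0.1, 'qpos': array([ 1.13301475e+00,  2.76536420e-01,  1.50600182e+00, -7.64758647e-06,
        1.36069152e+00, -1.21004759e-01]), 'qd': array([-9.28506237e-05, -1.98113804e-03, -5.36644675e-03, -2.19065346e-03,
       -2.70443461e-04,  1.53771022e-03]), 'effort': array([ 2.31150123e-03, -4.17700088e+01, -2.46408230e+01, -1.16454285e-05,
        5.81210770e-03, -7.30951768e-06]), 'position': array([0.17892748, 0.54596319, 0.23052542]), 'ee_rot': array([-2.22139569e-04,  1.57726152e-01,  9.87482552e-01, -7.87840644e-04]), 'contact_force': array([-0.29548802, -0.05010169, -0.23667191]), 'moment': array([-0.00490219, -0.06676771, -0.03222211]), 'gripper_force': 0.0, 'width': 0.08546026622316058}
```

View pics/top0.png

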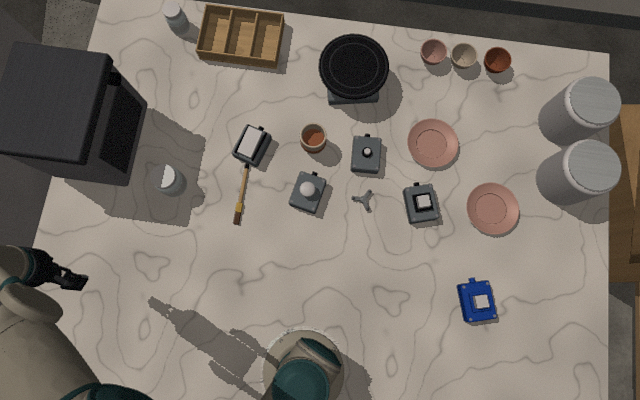

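View pics/scene0.png

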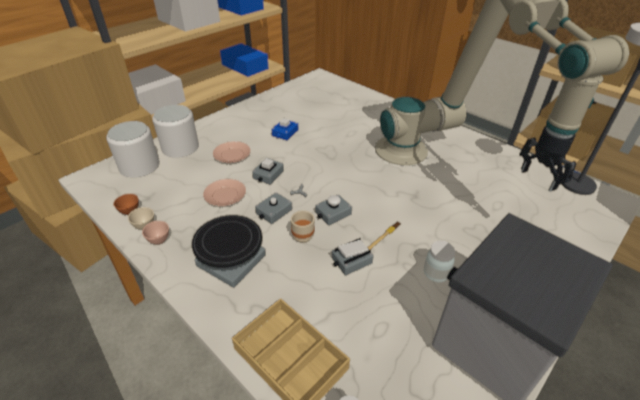

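The top view shows the rocker at (252,145), the mushroom at (308,190), the small button at (367,153), the grey key box at (421,202) and the blue decoy at (479,300). The glands point up in the image, roughly toward +x. The brush lies beside the rocker and the cup is at (314,138).

```bash
cat > h.py <<'E'
import numpy as np,cv2,pickle
d=pickle.load(open("d.pkl","rb"))
def ray(n,px,z):
    r=d[n];W=np.array(r["world_to_cam"]);R,t=W[:3,:3],W[:3,3]
    c=-R.T@t;v=R.T@np.linalg.inv(r["mtx"])@[px[0],px[1],1]
    return c+v*(z-c[2])/v[2]
def comps(n,x0,y0,x1,y1,f,amin=25):
    im=d[n]["img"][y0:y1,x0:x1].astype(int)
    m=f(im).astype(np.uint8)
    k,l,s,c=cv2.connectedComponentsWithStats(m)
    return [(s[i,4],c[i]+[x0,y0],cv2.minAreaRect(np.argwhere(l==i)[:,::-1].astype(np.float32)+[x0,y0]) ) for i in range(1,k) if s[i,4]>=amin]
E
python3 - <<'E'
from h import *
im=d["top"]["img"]
cv2.imwrite("pics/c1.png",cv2.resize(im[115:235,225:445],None,fx=3.6,fy=3.6,interpolation=cv2.INTER_NEAREST)[...,::-1])
im=d["scene"]["img"]
cv2.imwrite("pics/c2.png",cv2.resize(im[145:285,240:410],None,fx=4,fy=4,interpolation=cv2.INTER_NEAREST)[...,::-1])
E
```

```text
(no output)
```

View pics/c1.png

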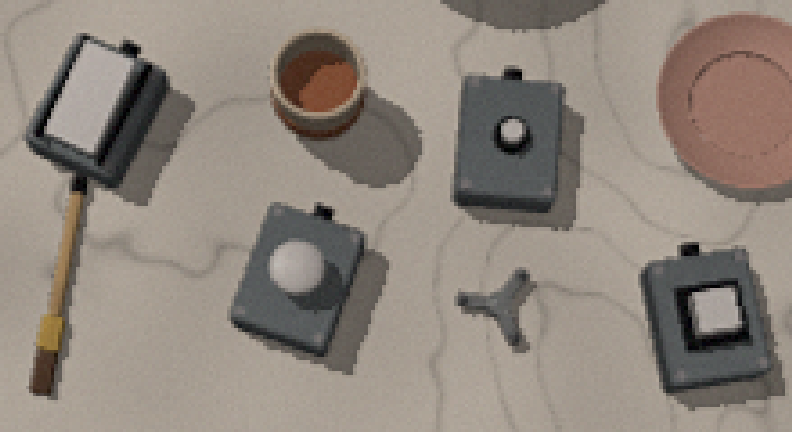

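View pics/c2.png

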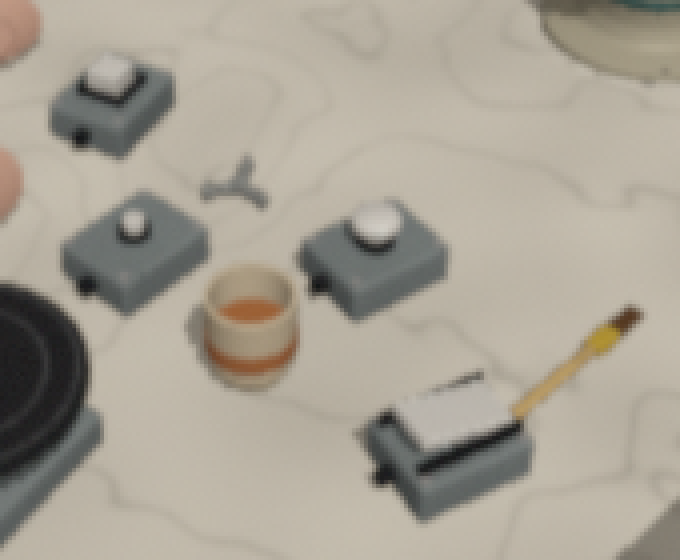

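The crops show the gland up-image on every box. The paddle spans about (238–264, 125–160) in the full image, the mushroom is at about (307,189) and the key top at about (424,202). Next I cast rays from both views.

```bash
python3 - <<'E'
from h import *
np.set_printoptions(precision=4,suppress=True)
br=lambda im:(im.min(2)>165)&(im.max(2)-im.min(2)<22)
win={"top":dict(rock=(236,124,268,162),jog=(296,178,320,200),key=(412,190,436,212),small=(360,145,374,160)),
"scene":dict(rock=(334,238,374,264),jog=(324,194,344,210),key=(259,156,278,171),small=(267,195,279,207))}
hz=dict(rock=.061,jog=.068,key=.065,small=.058)
for n in win:
  for k,w in win[n].items():
    x0,y0,x1,y1=w
    print(n,k,"max",d[n]["img"][y0:y1,x0:x1].min(2).max())
    for a,c,r in comps(n,*w,br,20): print("  ",a,c,np.round(ray(n,c,hz[k]),4),"rect",[np.round(x,1) for x in r])
# grey box-tops: dark-bluish mask in top
g=lambda im:(im.max(2)<140)&(im[...,2]>=im[...,0]+4)
for a,c,r in comps("top",225,115,445,235,g,200):
    print("grey",a,c,[np.round(ray("top",p,.04)[:2],3) for p in cv2.boxPoints(r)])
E
```

```text
top rock max 175Traceback (most recent call last):
  File "<stdin>", line 11, in <module>
  File "h.py", line 11, in comps
    return [(s[i,4],c[i]+[x0,y0],cv2.minAreaRect(np.argwhere(l==i)[:,::-1].astype(np.float32)+[x0,y0]) ) for i in range(1,k) if s[i,4]>=amin]
                                 ~~~~~~~~~~~~~~~^^^^^^^^^^^^^^^^^^^^^^^^^^^^^^^^^^^^^^^^^^^^^^^^^^^^^^
cv2.error: OpenCV(4.12.0) /io/opencv/modules/imgproc/src/convhull.cpp:143: error: (-215:Assertion failed) total >= 0 && (depth == CV_32F || depth == CV_32S) in function 'convexHull'
```

```bash
sed -i 's/np.float32)+\[x0,y0\])/np.float32)+np.float32([x0,y0]))/' h.py; python3 - <<'E'
from h import *
np.set_printoptions(precision=4,suppress=True)
print("table",d["top"]["img"][230,330],"paddle",d["top"]["img"][143,251],"jog",d["top"]["img"][188,306],"scene table",d["scene"]["img"][280,360],d["scene"]["img"][251,353])
br=lambda im:(im.min(2)>125)&(im.max(2)-im.min(2)<16)
win={"top":dict(rock=(236,122,270,164),jog=(294,176,322,202),key=(410,188,438,214),small=(360,145,374,160)),
"scene":dict(rock=(334,236,376,266),jog=(322,192,346,210),key=(257,154,280,173),small=(267,195,279,207))}
hz=dict(rock=.061,jog=.070,key=.065,small=.058)
for n in win:
  for k,w in win[n].items():
    for a,c,r in comps(n,*w,br,20): print(n,k,a,c,np.round(ray(n,c,hz[k]),4),"rect",[np.round(x,1) for x in r])
g=lambda im:(im.max(2)<140)&(im[...,2]>=im[...,0]+4)
for a,c,r in comps("top",225,115,445,235,g,200):
    print("grey",a,c,[np.round(ray("top",p,.04)[:2],3) for p in cv2.boxPoints(r)])
E
```

```text
table [168 160 147] paddle [174 167 161] jog [175 167 162] scene table [191 183 169] [187 182 173]
top rock 400 [249.24 141.09] [0.5915 0.2386 0.061 ] rect [array([249.2, 141.1]), array([14.7, 28.1]), np.float64(24.4)]
top jog 155 [306.5613 188.2258] [0.4782 0.0595 0.07  ] rect [array([306.5, 188.5]), array([13., 13.]), np.float64(90.0)]
top key 119 [423.4286 200.3782] [ 0.4905 -0.2588  0.065 ] rect [array([423.6, 200.3]), array([11. , 11.2]), np.float64(78.7)]
top small 27 [366.7407 150.5926] [ 0.6114 -0.0904  0.058 ] rect [array([367. , 150.5]), array([4.9, 4.9]), np.float64(45.0)]
scene rock 311 [352.4887 248.2154] [0.5956 0.2422 0.061 ] rect [array([352.4, 248.1]), array([13.8, 26.2]), np.float64(70.0)]
scene jog 107 [334.8972 199.5234] [0.4801 0.0686 0.07  ] rect [array([336.3, 199.4]), array([ 8.8, 16.9]), np.float64(78.7)]
scene key 87 [267.3218 162.5057] [ 0.496 -0.249  0.065] rect [array([267. , 162.5]), array([11.7,  9.2]), np.float64(18.4)]
scene small 33 [272.2424 198.9394] [ 0.6122 -0.0902  0.058 ] rect [array([271.8, 198.5]), array([8.1, 5.2]), np.float64(38.7)]
grey 404 [366.3936 153.0916] [array([ 0.558, -0.055]), array([ 0.656, -0.05 ]), array([ 0.66 , -0.127]), array([ 0.563, -0.131])]
grey 274 [303.4891 194.3066] [array([0.433, 0.104]), array([0.532, 0.088]), array([0.517, 0.013]), array([0.419, 0.03 ])]
grey 331 [420.9396 203.426 ] [array([ 0.527, -0.206]), array([ 0.551, -0.285]), array([ 0.451, -0.309]), array([ 0.428, -0.231])]
```

```bash
cat >> h.py <<'E'
def to(x,y,z):
    from rig import manip
    from scipy.spatial.transform import Rotation as R
    s=manip.get_state();r=R.from_quat(s["ee_rot"],scalar_first=True)
    v=r.inv().apply(np.array([x,y,z])-s["position"])/.25
    print("t",s["clock"],"pos",np.round(s["position"],4),"F",np.round(s["contact_force"],1),"q",np.round(s["qpos"],2),"share",np.round(v,3))
E
python3 - <<'E'
from h import *
c=np.array([249.2,141.1]);u=np.array([.413,-.911])*14
for n,p in(("a",c+u),("b",c-u)): print(n,ray("top",p,.061))
to(.33,.25,.2)
E
python3 -m jog '[{"dx":-0.47,"dy":-0.47,"dz":0,"grip":-1},{"dx":-0.47,"dy":-0.47,"dz":0,"grip":-1},{"dx":-0.47,"dy":-0.47,"dz":0,"grip":-1},{"dx":-0.47,"dy":-0.47,"dz":0,"grip":-1},{"dx":-0.47,"dy":-0.47,"dz":0,"grip":-1}]' 40
python3 -c "
from h import *
to(.33,.25,.2);to(.6215,.231,.12)"
```

```text
a [0.63097154 0.22912587 0.061     ]
b [0.5525172  0.24812712 0.061     ]
t 0.1 pos [0.1789 0.546  0.2305] F [-0.3 -0.1 -0.2] q [ 1.13  0.28  1.51 -0.    1.36 -0.12] share [-0.943 -0.937  0.123]
t 0.1 pos [0.1789 0.546  0.2305] F [-0.3 -0.1 -0.2] q [ 1.13  0.28  1.51 -0.    1.36 -0.12] share [-0.943 -0.937  0.123]
t 0.1 pos [0.1789 0.546  0.2305] F [-0.3 -0.1 -0.2] q [ 1.13  0.28  1.51 -0.    1.36 -0.12] share [-2.075 -0.645  0.443]schema error: expected keys dx, dy, dz, ax, ay, az, grip
```

```bash

python3 -m jog '[{"dx":-0.5,"dy":-0.5,"dz":0,"ax":0,"ay":0,"az":0,"grip":-1},{"dx":-0.5,"dy":-0.5,"dz":0,"ax":0,"ay":0,"az":0,"grip":-1},{"dx":-0.5,"dy":-0.5,"dz":0,"ax":0,"ay":0,"az":0,"grip":-1},{"dx":-0.5,"dy":-0.5,"dz":0,"ax":0,"ay":0,"az":0,"grip":-1},{"dx":-0.5,"dy":-0.5,"dz":0,"ax":0,"ay":0,"az":0,"grip":-1}]' 40
python3 -c "
from h import *
a,b=ray('top',(255,128.3),.069),ray('top',(243.4,153.9),.053);print(a,b,(a+b)/2)
to(.33,.25,.2);to(.62,.231,.14)"
```

```text
clock: 0.52
position: [0.26, 0.3835, 0.2308]
ee_rot: [0.001, 0.159, 0.987, -0.002]
contact_force: [-0.7, 0.1, -1.0]
width: 0.0256
gripper_force: 0.0
[0.62826039 0.22745475 0.069     ] [0.55469111 0.24992835 0.053     ] [0.59147575 0.23869155 0.061     ]
t 0.5167 pos [0.26   0.3835 0.2308] F [-0.7  0.1 -1. ] q [ 0.83  0.11  1.72 -0.    1.31 -0.42] share [-0.434 -0.419  0.126]
t 0.5167 pos [0.26   0.3835 0.2308] F [-0.7  0.1 -1. ] q [ 0.83  0.11  1.72 -0.    1.31 -0.42] share [-1.558 -0.125  0.367]
```

```bash

python3 -m jog '[{"dx":-0.8,"dy":-0.15,"dz":0,"ax":0,"ay":0,"az":0,"grip":-1},{"dx":-0.8,"dy":-0.15,"dz":0,"ax":0,"ay":0,"az":0,"grip":-1},{"dx":-0.8,"dy":-0.15,"dz":0,"ax":0,"ay":0,"az":0,"grip":-1},{"dx":-0.8,"dy":-0.15,"dz":0,"ax":0,"ay":0,"az":0,"grip":-1},{"dx":-0.8,"dy":-0.15,"dz":0,"ax":0,"ay":0,"az":0,"grip":-1}]' 
python3 -c "
from h import *
to(.623,.231,.14)"
```

```text
clock: 0.93
position: [0.4393, 0.2896, 0.2311]
ee_rot: [0.0, 0.158, 0.987, 0.0]
contact_force: [0.4, 0.1, -0.2]
width: 0.0003
gripper_force: 0.0
t 0.9333 pos [0.4393 0.2896 0.2311] F [ 0.4  0.1 -0.2] q [ 0.45  0.2   1.61  0.    1.33 -0.8 ] share [-0.771  0.007  0.365]
```

```bash

python3 -m jog '[{"dx":-0.76,"dy":0.007,"dz":0.36,"ax":0,"ay":0,"az":0,"grip":-1},{"dx":-0.76,"dy":0.007,"dz":0.36,"ax":0,"ay":0,"az":0,"grip":-1},{"dx":-0.76,"dy":0.007,"dz":0.36,"ax":0,"ay":0,"az":0,"grip":-1},{"dx":-0.76,"dy":0.007,"dz":0.36,"ax":0,"ay":0,"az":0,"grip":-1},{"dx":-0.76,"dy":0.007,"dz":0.36,"ax":0,"ay":0,"az":0,"grip":-1}]' 
python3 -c "
from h import *
to(.623,.231,.08)"
```

```text
clock: 1.35
position: [0.6183, 0.2333, 0.1407]
ee_rot: [-0.0, 0.158, 0.987, 0.0]
contact_force: [-0.1, 1.5, 1.3]
width: -0.0001
gripper_force: 0.0
t 1.35 pos [0.6183 0.2333 0.1407] F [-0.1  1.5  1.3] q [ 0.26  0.46  1.45  0.    1.24 -1.  ] share [-0.021 -0.003  0.243]
```

```bash

python3 -m jog '[{"dx":-0.02,"dy":0,"dz":0.08,"ax":0,"ay":0,"az":0,"grip":-1},{"dx":-0.02,"dy":0,"dz":0.16,"ax":0,"ay":0,"az":0,"grip":-1},{"dx":-0.02,"dy":0,"dz":0.24,"ax":0,"ay":0,"az":0,"grip":-1},{"dx":-0.02,"dy":0,"dz":0.24,"ax":0,"ay":0,"az":0,"grip":-1}]' 
python3 -c "
from h import *
from rig import manip
to(.623,.231,.055)
w=manip.get_image('wrist')['img'];s=manip.get_image('scene')['img'][190:290,290:410]
o=np.hstack([cv2.resize(w,(480,300)),cv2.resize(s,(320,300),interpolation=cv2.INTER_NEAREST)])
cv2.imwrite('pics/p1.png',o[...,::-1])"
```

```text
clock: 1.68
position: [0.6185, 0.2314, 0.0768]
ee_rot: [-0.005, 0.158, 0.987, -0.002]
contact_force: [-0.8, -0.0, -0.4]
width: 0.0003
gripper_force: 0.0
t 1.6833 pos [0.6185 0.2314 0.0768] F [-0.8 -0.  -0.4] q [ 0.25  0.52  1.52  0.    1.12 -1.  ] share [-0.018  0.004  0.087]
```

View pics/p1.png

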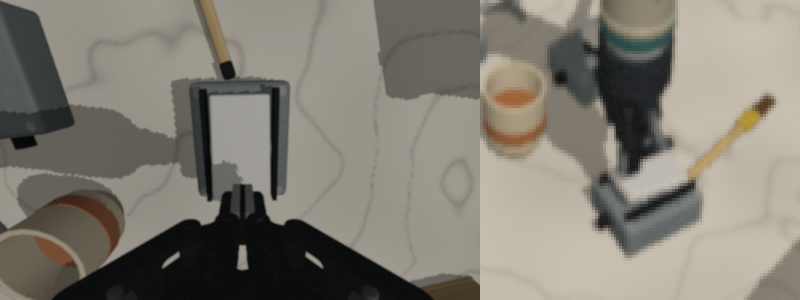

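The fingers sit over the middle of the raised end of the paddle, at about (242,185) in the wrist half, clear of the cup and brush. Now I press.

```bash

python3 -m jog '[{"dx":-0.01,"dy":0,"dz":0.03,"ax":0,"ay":0,"az":0,"grip":-1},{"dx":-0.01,"dy":0,"dz":0.05,"ax":0,"ay":0,"az":0,"grip":-1},{"dx":-0.01,"dy":0,"dz":0.07,"ax":0,"ay":0,"az":0,"grip":-1},{"dx":-0.01,"dy":0,"dz":0.08,"ax":0,"ay":0,"az":0,"grip":-1},{"dx":-0.01,"dy":0,"dz":0.08,"ax":0,"ay":0,"az":0,"grip":-1}]' 
python3 -c "
from h import *
to(.623,.231,.055)"
```

```text
clock: 2.2
position: [0.6247, 0.2316, 0.0626]
ee_rot: [0.001, 0.158, 0.987, 0.0]
contact_force: [0.7, -0.4, 0.9]
width: -0.0003
gripper_force: 0.5
t 2.2 pos [0.6247 0.2316 0.0626] F [ 0.7 -0.4  0.9] q [ 0.25  0.53  1.53 -0.    1.08 -1.  ] share [ 0.006 -0.004  0.03 ]
```

```bash

python3 -m jog '[{"dx":0,"dy":0,"dz":0.01,"ax":0,"ay":0,"az":0,"grip":-1},{"dx":0,"dy":0,"dz":0.02,"ax":0,"ay":0,"az":0,"grip":-1},{"dx":0,"dy":0,"dz":0.03,"ax":0,"ay":0,"az":0,"grip":-1},{"dx":0,"dy":0,"dz":0.03,"ax":0,"ay":0,"az":0,"grip":-1}]' 
python3 -m jog '[{"dx":0,"dy":0,"dz":0.005,"ax":0,"ay":0,"az":0,"grip":-1},{"dx":0,"dy":0,"dz":0.01,"ax":0,"ay":0,"az":0,"grip":-1},{"dx":0,"dy":0,"dz":0.01,"ax":0,"ay":0,"az":0,"grip":-1}]'

```

```text
clock: 2.53
position: [0.6258, 0.2313, 0.0556]
ee_rot: [0.002, 0.158, 0.987, 0.0]
contact_force: [4.4, -1.6, 5.6]
width: -0.0003
gripper_force: 2.8
clock: 2.78
position: [0.626, 0.2314, 0.0552]
ee_rot: [0.003, 0.158, 0.987, 0.001]
contact_force: [1.7, -2.5, 14.8]
width: 0.0003
gripper_force: 7.2
```

```bash

python3 -m jog '[{"dx":0,"dy":0,"dz":0.008,"ax":0,"ay":0,"az":0,"grip":-1},{"dx":0,"dy":0,"dz":0.012,"ax":0,"ay":0,"az":0,"grip":-1},{"dx":0,"dy":0,"dz":0.012,"ax":0,"ay":0,"az":0,"grip":-1}]'
python3 -m jog '[{"dx":0,"dy":0,"dz":-0.2,"ax":0,"ay":0,"az":0,"grip":-1},{"dx":0,"dy":0,"dz":-0.4,"ax":0,"ay":0,"az":0,"grip":-1},{"dx":0,"dy":0,"dz":-0.4,"ax":0,"ay":0,"az":0,"grip":-1}]'
python3 -c "
from h import *
from rig import manip
to(.492,-.257,.15)
w=manip.get_image('wrist')['img'];s=manip.get_image('scene')['img'][190:290,290:410]
o=np.hstack([cv2.resize(w,(480,300)),cv2.resize(s,(320,300),interpolation=cv2.INTER_NEAREST)])
cv2.imwrite('pics/p2.png',o[...,::-1])"
```

```text
clock: 3.03
position: [0.6261, 0.2314, 0.0547]
ee_rot: [0.003, 0.158, 0.987, 0.001]
contact_force: [-1.6, -2.9, 24.8]
width: -0.0
gripper_force: 12.5
clock: 3.28
position: [0.6246, 0.2322, 0.1538]
ee_rot: [0.002, 0.158, 0.987, 0.001]
contact_force: [1.6, 0.9, 0.6]
width: -0.0001
gripper_force: 0.0
t 3.2833 pos [0.6246 0.2322 0.1538] F [1.6 0.9 0.6] q [ 0.25  0.46  1.42  0.    1.26 -1.  ] share [-0.106 -2.025  0.009]
```

View pics/p2.png

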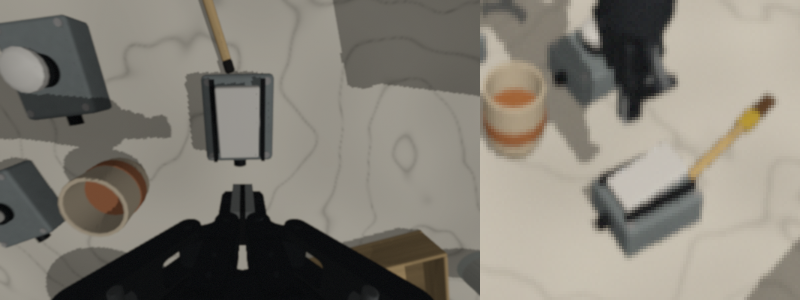

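The paddle now slopes down toward the gland, so the rocker is on. The cup and brush have not moved. Next is the key.

```bash

python3 -m jog '[{"dx":-0.05,"dy":-1,"dz":0,"ax":0,"ay":0,"az":0,"grip":-1},{"dx":-0.05,"dy":-1,"dz":0,"ax":0,"ay":0,"az":0,"grip":-1},{"dx":-0.05,"dy":-1,"dz":0,"ax":0,"ay":0,"az":0,"grip":-1},{"dx":-0.05,"dy":-1,"dz":0,"ax":0,"ay":0,"az":0,"grip":-1},{"dx":-0.05,"dy":-1,"dz":0,"ax":0,"ay":0,"az":0,"grip":-1}]'
python3 -m jog '[{"dx":-0.05,"dy":-1,"dz":0,"ax":0,"ay":0,"az":0,"grip":-1},{"dx":-0.05,"dy":-1,"dz":0,"ax":0,"ay":0,"az":0,"grip":-1},{"dx":-0.05,"dy":-1,"dz":0,"ax":0,"ay":0,"az":0,"grip":-1},{"dx":-0.05,"dy":-1,"dz":0,"ax":0,"ay":0,"az":0,"grip":-1},{"dx":-0.05,"dy":-1,"dz":0,"ax":0,"ay":0,"az":0,"grip":-1}]'
python3 -c "
from h import *
to(.492,-.257,.15)"
```

```text
clock: 3.8
position: [0.5657, 0.0296, 0.1466]
ee_rot: [-0.003, 0.157, 0.988, 0.0]
contact_force: [0.5, 0.4, 0.0]
width: -0.0
gripper_force: 0.0
clock: 4.22
position: [0.5111, -0.1708, 0.1468]
ee_rot: [-0.003, 0.158, 0.987, 0.001]
contact_force: [0.6, -0.8, -0.3]
width: 0.0001
gripper_force: 0.0
t 4.2167 pos [ 0.5111 -0.1708  0.1468] F [ 0.6 -0.8 -0.3] q [-0.45  0.29  1.71  0.    1.15 -1.71] share [-0.035 -0.352 -0.014]
```

```bash

python3 -m jog '[{"dx":-0.03,"dy":-0.34,"dz":0,"ax":0,"ay":0,"az":0,"grip":-1},{"dx":-0.03,"dy":-0.34,"dz":0,"ax":0,"ay":0,"az":0,"grip":-1},{"dx":-0.03,"dy":-0.34,"dz":0.08,"ax":0,"ay":0,"az":0,"grip":-1},{"dx":-0.03,"dy":-0.34,"dz":0.16,"ax":0,"ay":0,"az":0,"grip":-1},{"dx":-0.03,"dy":-0.34,"dz":0.24,"ax":0,"ay":0,"az":0,"grip":-1}]'
python3 -c "
from h import *
from rig import manip
to(.492,-.257,.065)
w=manip.get_image('wrist')['img'];s=manip.get_image('scene')['img'][120:220,220:340]
o=np.hstack([cv2.resize(w,(480,300)),cv2.resize(s,(320,300),interpolation=cv2.INTER_NEAREST)])
cv2.imwrite('pics/p3.png',o[...,::-1])"
```

```text
clock: 4.63
position: [0.4924, -0.2532, 0.0863]
ee_rot: [-0.002, 0.159, 0.987, 0.002]
contact_force: [0.4, 0.7, 0.6]
width: 0.0002
gripper_force: 0.0
t 4.6333 pos [ 0.4924 -0.2532  0.0863] F [0.4 0.7 0.6] q [-0.6   0.37  1.76  0.    1.02 -1.85] share [-0.004 -0.015  0.085]
```

View pics/p3.png

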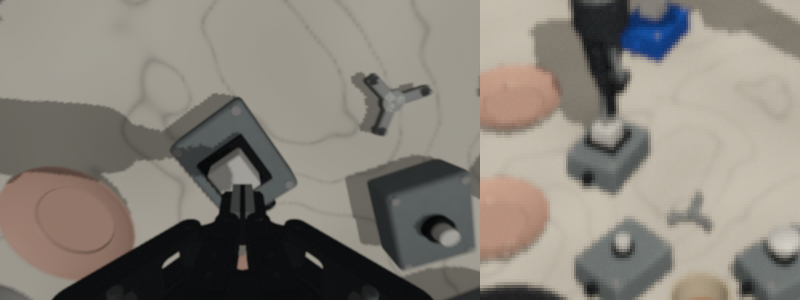

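The fingers hang over the square key, at about (240,180) in the wrist half and centred on the key in the scene half. Now I press down.

```bash

python3 -m jog '[{"dx":0,"dy":-0.01,"dz":0.03,"ax":0,"ay":0,"az":0,"grip":-1},{"dx":0,"dy":-0.01,"dz":0.06,"ax":0,"ay":0,"az":0,"grip":-1},{"dx":0,"dy":-0.01,"dz":0.08,"ax":0,"ay":0,"az":0,"grip":-1},{"dx":0,"dy":-0.01,"dz":0.09,"ax":0,"ay":0,"az":0,"grip":-1},{"dx":0,"dy":-0.01,"dz":0.10,"ax":0,"ay":0,"az":0,"grip":-1}]'
python3 -m jog '[{"dx":0,"dy":0,"dz":0.01,"ax":0,"ay":0,"az":0,"grip":-1},{"dx":0,"dy":0,"dz":0.02,"ax":0,"ay":0,"az":0,"grip":-1},{"dx":0,"dy":0,"dz":0.02,"ax":0,"ay":0,"az":0,"grip":-1}]'
```

```text
clock: 5.15
position: [0.4941, -0.2557, 0.0642]
ee_rot: [0.0, 0.158, 0.988, 0.0]
contact_force: [-0.1, 0.5, 2.7]
width: -0.0005
gripper_force: 1.4
clock: 5.4
position: [0.494, -0.2559, 0.0591]
ee_rot: [0.0, 0.158, 0.987, 0.0]
contact_force: [0.4, -0.1, 0.1]
width: -0.0
gripper_force: 0.0
```

```bash

python3 -m jog '[{"dx":0,"dy":0,"dz":0.01,"ax":0,"ay":0,"az":0,"grip":-1},{"dx":0,"dy":0,"dz":0.015,"ax":0,"ay":0,"az":0,"grip":-1},{"dx":0,"dy":0,"dz":0.015,"ax":0,"ay":0,"az":0,"grip":-1}]'
python3 -m jog '[{"dx":0,"dy":0,"dz":0.005,"ax":0,"ay":0,"az":0,"grip":-1},{"dx":0,"dy":0,"dz":0.005,"ax":0,"ay":0,"az":0,"grip":-1},{"dx":0,"dy":0,"dz":0.005,"ax":0,"ay":0,"az":0,"grip":-1}]'
```

```text
clock: 5.65
position: [0.4943, -0.2561, 0.057]
ee_rot: [0.001, 0.158, 0.987, -0.0]
contact_force: [-2.1, 3.5, 11.7]
width: -0.0003
gripper_force: 5.9
clock: 5.9
position: [0.4944, -0.2561, 0.0569]
ee_rot: [0.001, 0.158, 0.987, -0.0]
contact_force: [-3.8, 2.4, 19.3]
width: 0.0004
gripper_force: 9.4
```

The key is bottomed out: z is 0.057 and the force reached 19 N. Lifting, then moving to the mushroom.

```bash

python3 -m jog '[{"dx":0,"dy":0,"dz":-0.2,"ax":0,"ay":0,"az":0,"grip":-1},{"dx":0,"dy":0,"dz":-0.4,"ax":0,"ay":0,"az":0,"grip":-1},{"dx":0,"dy":0,"dz":-0.4,"ax":0,"ay":0,"az":0,"grip":-1}]'
python3 -c "
from h import *
to(.479,.063,.15)"
python3 -m jog '[{"dx":0.4,"dy":1,"dz":0,"ax":0,"ay":0,"az":0,"grip":-1},{"dx":0.4,"dy":1,"dz":0,"ax":0,"ay":0,"az":0,"grip":-1},{"dx":0.4,"dy":1,"dz":0,"ax":0,"ay":0,"az":0,"grip":-1},{"dx":0.4,"dy":1,"dz":0,"ax":0,"ay":0,"az":0,"grip":-1},{"dx":0.4,"dy":1,"dz":0,"ax":0,"ay":0,"az":0,"grip":-1}]'
python3 -c "
from h import *
to(.479,.063,.15)"
```

```text
clock: 6.15
position: [0.4964, -0.2577, 0.1591]
ee_rot: [0.004, 0.158, 0.987, -0.002]
contact_force: [0.2, -1.0, 0.7]
width: 0.0002
gripper_force: 0.0
t 6.15 pos [ 0.4964 -0.2577  0.1591] F [ 0.2 -1.   0.7] q [-0.6   0.3   1.66 -0.    1.17 -1.86] share [0.466 1.198 0.029]
clock: 6.57
position: [0.4805, -0.0466, 0.1542]
ee_rot: [0.001, 0.158, 0.987, -0.0]
contact_force: [1.2, -0.0, 0.8]
width: -0.0004
gripper_force: 0.0
t 6.5667 pos [ 0.4805 -0.0466  0.1542] F [ 1.2 -0.   0.8] q [-0.24  0.2   1.82  0.    1.12 -1.49] share [0.143 0.415 0.017]
```

```bash

python3 -m jog '[{"dx":0.14,"dy":0.41,"dz":0,"ax":0,"ay":0,"az":0,"grip":-1},{"dx":0.14,"dy":0.41,"dz":0,"ax":0,"ay":0,"az":0,"grip":-1},{"dx":0.14,"dy":0.41,"dz":0.08,"ax":0,"ay":0,"az":0,"grip":-1},{"dx":0.14,"dy":0.41,"dz":0.16,"ax":0,"ay":0,"az":0,"grip":-1},{"dx":0.14,"dy":0.41,"dz":0.24,"ax":0,"ay":0,"az":0,"grip":-1}]'
python3 -c "
from h import *
from rig import manip
to(.479,.063,.072)
w=manip.get_image('wrist')['img'];s=manip.get_image('scene')['img'][140:240,240:360]
o=np.hstack([cv2.resize(w,(480,300)),cv2.resize(s,(320,300),interpolation=cv2.INTER_NEAREST)])
cv2.imwrite('pics/p4.png',o[...,::-1])"
```

```text
clock: 6.98
position: [0.4798, 0.0621, 0.0938]
ee_rot: [0.001, 0.156, 0.988, 0.0]
contact_force: [0.5, -0.6, -0.4]
width: 0.0
gripper_force: 0.0
t 6.9833 pos [0.4798 0.0621 0.0938] F [ 0.5 -0.6 -0.4] q [-0.02  0.26  1.9   0.    0.97 -1.27] share [0.004 0.002 0.087]
```

View pics/p4.png

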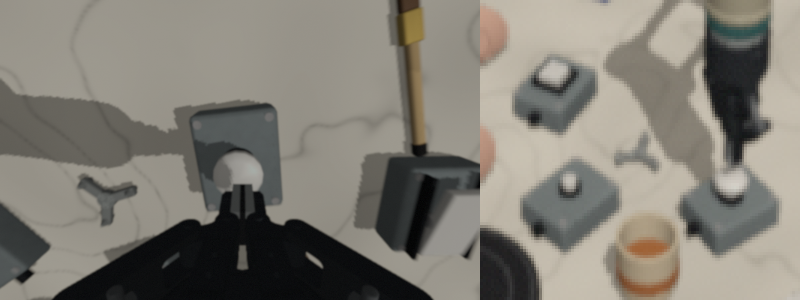

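The fingers are over the mushroom head, centred sideways at about (240,172) in the wrist half. The key in the scene half sits lower than before and the rocker stays on. Pressing and holding.

```bash

python3 -m jog '[{"dx":0,"dy":0,"dz":0.03,"ax":0,"ay":0,"az":0,"grip":-1},{"dx":0,"dy":0,"dz":0.06,"ax":0,"ay":0,"az":0,"grip":-1},{"dx":0,"dy":0,"dz":0.08,"ax":0,"ay":0,"az":0,"grip":-1},{"dx":0,"dy":0,"dz":0.09,"ax":0,"ay":0,"az":0,"grip":-1},{"dx":0,"dy":0,"dz":0.10,"ax":0,"ay":0,"az":0,"grip":-1}]'
python3 -m jog '[{"dx":0,"dy":0,"dz":0.01,"ax":0,"ay":0,"az":0,"grip":-1},{"dx":0,"dy":0,"dz":0.02,"ax":0,"ay":0,"az":0,"grip":-1},{"dx":0,"dy":0,"dz":0.02,"ax":0,"ay":0,"az":0,"grip":-1}]'
python3 -m jog '[{"dx":0,"dy":0,"dz":0.01,"ax":0,"ay":0,"az":0,"grip":-1},{"dx":0,"dy":0,"dz":0.01,"ax":0,"ay":0,"az":0,"grip":-1}]'
```

```text
clock: 7.5
position: [0.4796, 0.0598, 0.0693]
ee_rot: [0.0, 0.158, 0.987, -0.0]
contact_force: [-1.3, -0.2, 2.2]
width: 0.0002
gripper_force: 1.6
clock: 7.75
position: [0.4796, 0.0599, 0.0643]
ee_rot: [0.0, 0.158, 0.987, -0.0]
contact_force: [-0.9, -1.4, 5.0]
width: -0.0004
gripper_force: 2.8
clock: 7.92
position: [0.4797, 0.0599, 0.0636]
ee_rot: [0.001, 0.158, 0.988, -0.0]
contact_force: [-4.7, -1.7, 16.6]
width: -0.0003
gripper_force: 8.3
```

```bash

python3 -m jog '[{"dx":0,"dy":0,"dz":0.004,"ax":0,"ay":0,"az":0,"grip":-1},{"dx":0,"dy":0,"dz":0.004,"ax":0,"ay":0,"az":0,"grip":-1},{"dx":0,"dy":0,"dz":0.004,"ax":0,"ay":0,"az":0,"grip":-1},{"dx":0,"dy":0,"dz":0.004,"ax":0,"ay":0,"az":0,"grip":-1}]'
python3 -c "
from h import *
from rig import manip
to(.479,.063,.064)
t=manip.get_image('top')['img'][115:235,225:445]
cv2.imwrite('pics/p5.png',cv2.resize(t,None,fx=3.6,fy=3.6,interpolation=cv2.INTER_NEAREST)[...,::-1])"
```

```text
clock: 8.25
position: [0.4797, 0.0599, 0.0635]
ee_rot: [0.001, 0.157, 0.988, -0.0]
contact_force: [-6.0, -1.7, 23.5]
width: -0.0003
gripper_force: 12.0
t 8.25 pos [0.4797 0.0599 0.0635] F [-6.  -1.7 23.5] q [-0.02  0.3   1.94 -0.    0.89 -1.27] share [ 0.007  0.011 -0.002]
```

View pics/p5.png

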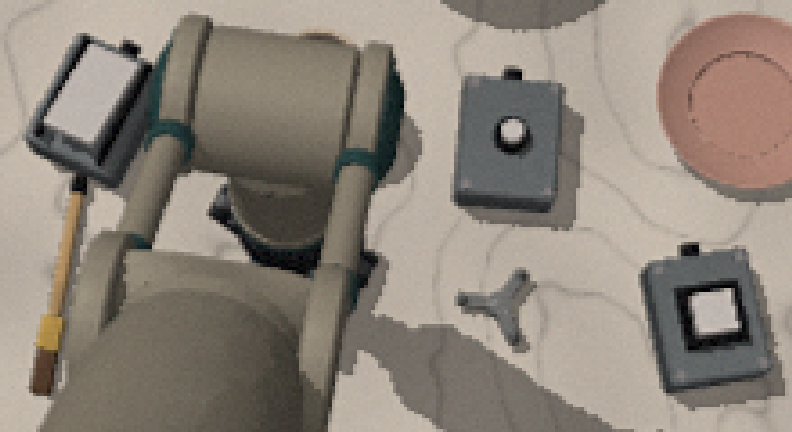

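The rocker is tilted on, at crop (95,90). The key is in, at (715,310). The brush, spur and plate have not moved, and the button is held at its stop with 23 N.

```bash
python3 -c "
from rig import manip
print(manip.sign_off())"
```

```text
the job is handed in; nothing more can be done
None
```

I pressed the rocker on, pushed the square key fully in, and handed the job in at about 8 s with the mushroom button held fully down at about 23 N; nothing else was touched.

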